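Wind the bolt slide to its pointer with the loose crank

ROBOT

A 7-joint arm with a two-finger parallel gripper is mounted at the origin on the work surface. World frame = base frame: x ahead of the robot, y to its left, z up, the work surface at z = 0. Lengths are in m, angles in rad, forces in N, time in s.
With the tool pointing down it reaches from about 0.4 to 0.85 m from the base axis. Payload 4.5 kg.
Tool frame: the origin (TCP) lies at the very end of the fingers, on their centre line; the grasp point (between the pads) lies 19 mm behind it; z points along the fingers, y is the direction in which the jaws open and shut (so a half turn about z gives the same grasp; the last joint's range is limited). The gripper opens to 85 mm and grips with 20 to 120 N. Pads are 22 mm wide; open, the fingers measure 114 mm over their backs; the gripper's body (76 mm by 85 mm) begins 54 mm behind the grasp point. The pads swing forward as they close: fully open they stand 13 mm farther back than shut.
Start: joints at [1.376, 0.689, -0.195, 1.565, 0.157, 0.902, -0.215], TCP at [0.142, -0.609, 0.231] pointing down, gripper open.
Joint ranges: [-3.01, 3.01], [-0.46, 2.08], [-1.47, 1.51], [0.13, 2.56], [-1, 4.14], [0.04, 2.09], [-2.66, 2.66]. Speed limits (rad/s): [2.57, 2.57, 3.14, 3.14, 3.14, 3.14, 3.14].

INTERFACE

Orientations are given as a unit quaternion [x, y, z, w].
In Python, from workcell import move_to, move_straight, move_j, grip, pause, inverse_kinematics, sense, grab_frame, MotionError, close_job gives the robot as it stands. Calls block until the motion is done:
- move_to(position, orientation): joint-space move of the TCP to a pose.
- move_straight(position, attitude=None, speed=0.15, max_force=None): straight line of the TCP; attitude=None keeps the orientation; speed is the mean speed in m/s. With max_force (N) it stops when the force on the tool has changed by that much, and returns True; else False.
- move_j(angles): joint-space move.
- grip(opening, effort=None): finger opening in m; effort is the grip in N (None keeps the last); returns when the fingers have stopped.
- pause(seconds).
- inverse_kinematics(position, orientation): joint angles nearest the present ones, or None.
- sense(): the state.
- grab_frame(name): name is "scene" or "top"; returns a dict with "img" (480x640x3 uint8, red, green, blue), "fx", "fy", "cx", "cy" (pixels), "T" (4x4, takes a point from camera to world coordinates). Camera axes: x right, y down, z forward; pixel columns grow to the right and rows downward; lengths in m; the calibration is good to about 2 mm. A picture is of the moment at which its call begins. There is no depth.
A pose or a line that the arm cannot do raises MotionError and nothing moves.
- close_job(): hands the job in, once; it reports no verdict.
The state is a dict: "time_s": time; "joints": joint angles; "qd": joint speeds; "joint_torque": joint torques, N m; "eef_pos": TCP position; "eef_rot": TCP orientation; "ft_force": force on the tool from outside, world axes, zero at the start; "wrist_torque": the same for the moment, N m; "opening": finger opening in m.
Only numpy, scipy, OpenCV 4.12 (cv2) and the standard library are available. Lean on these libraries where they do the work, as an engineer would, in place of code of your own. Each camera call takes 0.05 s, during which the arm holds its last target. There are 200 camera calls.

TASK

Pick up the loose crank, fit it fully down onto the square shaft end on top of the inspection slide's gearbox, and wind it clockwise until the pointed index on the side of the carriage lines up with the fixed pointer beside the bed. Leave the crank on the shaft, let go of everything, and do not disturb the loose bolt, the washers or the thread checker.

Things in the scene. Friction and masses are not known exactly. Their poses are not given: they have to be found in the camera images.
- crank_grip (a point): Loose crank, 0.32 kg, standing upright. This point: centre of its square grip boss, on the turning axis, 40 mm above the hub's underside (and the table at start). Boss 28 x 28 mm, 24 to 56 mm above the underside, sides along this frame's x and y. A flat arm (18 mm wide, 26 to 36 mm above the underside) runs along +x to the handle. z is up.
- crank_socket (a point): Centre of the socket's mouth in the underside of the crank's hub block (36 x 36 x 24 mm, below the boss). Square socket 18.4 mm wide, 24 mm deep, 3 mm chamfer at the mouth, sides along the crank's x and y.
- crank_handle (a point): The crank's upright black handle: a round, freely spinning sleeve, 18 mm in diameter, 65 mm from the turning axis along the crank's +x, from 36 to 74 mm above the hub's underside. This point lies on its axis 55 mm above the underside. It can be pushed round from the side.
- shaft_end (a point): Top centre of the upright square shaft end on the slide's gearbox, 100 mm above the table. 16 x 16 mm, sides along this frame's x and y (it turns with the shaft); stands 22 mm above a flat collar, top 4 mm narrowed to 12 x 12 mm. The crank fits in any of four quarter-turn positions; with its hub down on the collar crank_grip is 18 mm above this point. Turning needs 0.1 N m; it stays where left.
- gearbox (a point): Centre of the top of the fixed slide's gearbox (72 x 72 mm, top 72 mm above the table), on the shaft axis. Its +y axis runs along the bed. One full clockwise turn of the shaft (seen from above) moves the carriage 20 mm along +y, away from the gearbox; anticlockwise brings it back. The carriage cannot be pushed by hand.
- carriage_tip (a point): Point of the flat bright-metal index on the side of the sliding carriage (60 x 56 x 12 mm, with a bolt in V-blocks on it; its highest point, 66 mm above the table, stays below the crank's sweep). 44 mm above the table. The carriage starts at the gearbox end of the bed and travels along this frame's +y, at most 72 mm.
- pointer_tip (a point): Tip of the fixed steel pointer on a 14 x 20 x 40 mm block beside the bed, pointing along its frame's -x at the carriage, 44 mm above the table. Its y axis is the direction of travel (away from the gearbox). At the start it lies 24 to 44 mm farther along y than carriage_tip; lined up means the same y. A gap of about 3 mm in x stays between the tips.
- bolt: Bystander: tarnished hex bolt lying on the table, 26 mm head, 16 mm shank, 82 mm long; origin on the table under the head.
- washer_a: Bystander: copper crush washer lying flat, 32 mm outside, 17 mm hole, 4 mm thick; origin at its underside.
- washer_b: Bystander: a second such washer.
- checker: Bystander: red anodized thread checker lying on the table, 80 x 24 x 12 mm with a steel gauge end of 12 mm diameter at each end, 145 mm overall; origin under its centre.

How it is judged:
By the outcome, as a careful person would: the job done as asked, in the order asked, and still so for the second after the job is handed in, with the robot touching nothing.
It also fails if it takes over 67 s, if anything falls off the work surface, if the arm or the gripper's body presses on something with over 40 N, if the wrist force passes 120 N, or if a joint passes its speed limit or range.

## Working session

There is one attempt and no reset: what is moved stays moved. The work goes in short steps, each a Python script; the robot and the scene stay as the last script left them, time stands still between calls to the robot, and variables do not carry over. Pictures are saved under pics/ and viewed, about 8 in all and at most 12, crops included, and the job is handed in when it is done.

```bash
mkdir -p pics; python3 - <<'E'
from workcell import *
import cv2,numpy as np
for n in("scene","top"):
    f=grab_frame(n); cv2.imwrite(f"pics/{n}0.png",f["img"][:,:,::-1]); print(n,f["fx"],f["fy"],f["cx"],f["cy"]); print(np.round(f["T"],4).tolist())
s=sense();print(s)
E
```

```text
scene 438.0647306208561 438.0647306208561 321.31474464547495 239.85196290030936
[[0.3781, 0.5317, -0.7578, 1.2207], [0.9257, -0.2189, 0.3083, -0.3389], [-0.002, -0.8182, -0.575, 0.5631], [0.0, 0.0, 0.0, 1.0]]
top 439.6285288324645 439.6285288324645 309.13123889728314 234.1410504052739
[[-0.0114, -0.9981, 0.0602, 0.5282], [-0.9999, 0.0108, -0.0096, -0.0853], [0.0089, -0.0604, -0.9981, 0.9047], [0.0, 0.0, 0.0, 1.0]]
{'time_s': 0.1, 'joints': array([ 1.37579746,  0.6899048 , -0.19452647,  1.56623777,  0.15728397,
        0.90252223, -0.21510047]), 'qd': array([ 4.89947715e-04, -4.61434604e-04, -9.40389028e-04, -5.84477792e-04,
       -4.50581650e-04, -2.33142592e-03, -1.59167595e-05]), 'joint_torque': array([-3.98315722e-03, -5.40595365e+01, -1.27204500e+00, -1.58985329e+01,
        9.27530229e-03,  4.31174529e-03, -1.04349263e-05]), 'eef_pos': array([ 0.14158351, -0.60814663,  0.23056209]), 'eef_rot': array([ 9.93459139e-01,  1.14185072e-01, -1.50028748e-04, -8.27767986e-04]), 'ft_force': array([-0.30925246, -0.56007707, -0.08586419]), 'wrist_torque': array([0.00348615, 0.00528473, 0.03627299]), 'opening': 0.08536393422723301}
```

View pics/scene0.png

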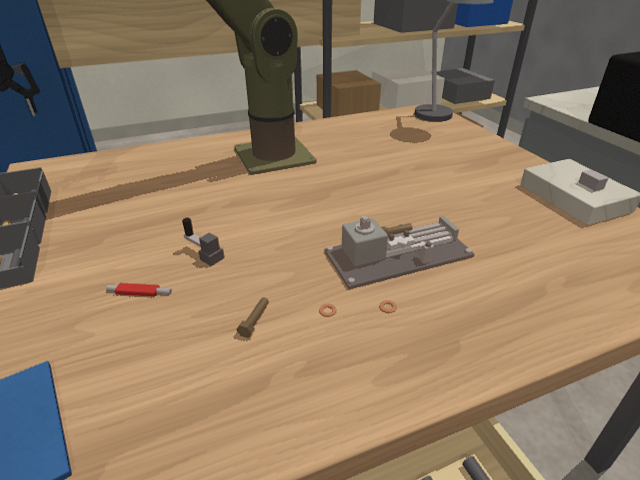

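View pics/top0.png

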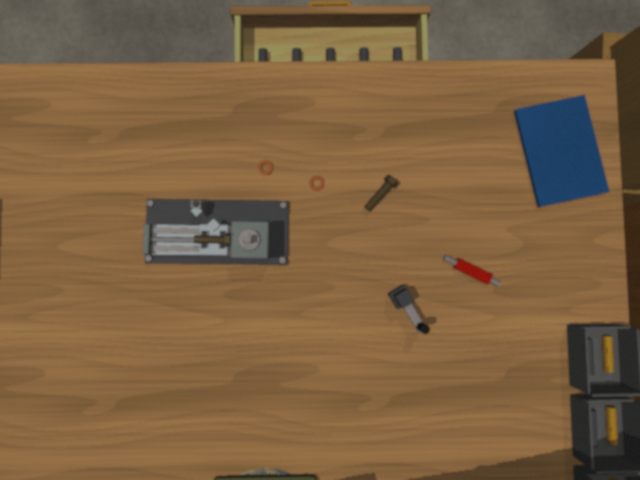

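The top view shows the crank boss near (402,295) with its handle at (424,328), the gearbox shaft near (250,239), and the bed running left (world +y). The pointer block is near (196,207) and the index near (214,225). I'll view enlarged crops next.

```bash
python3 - <<'E'
import cv2,numpy as np
t=cv2.imread("pics/top0.png");s=cv2.imread("pics/scene0.png")
a=cv2.resize(t[190:275,140:295],None,fx=5,fy=5,interpolation=cv2.INTER_CUBIC)[:,:400*2]
a=t[190:270,140:300];b=t[275:345,380:440];c=s[205:290,320:480];d=s[210:270,175:235]
def z(i,k,w,h):
    i=cv2.resize(i,None,fx=k,fy=k,interpolation=cv2.INTER_CUBIC);o=np.zeros((h,w,3),np.uint8);i=i[:h,:w];o[:i.shape[0],:i.shape[1]]=i;return o
cv2.imwrite("pics/crop1.png",np.vstack([np.hstack([z(a,3,480,260),z(b,4,300,260)]),np.hstack([z(c,3,480,260),z(d,4,300,260)])]))
E
```

```text
(no output)
```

View pics/crop1.png

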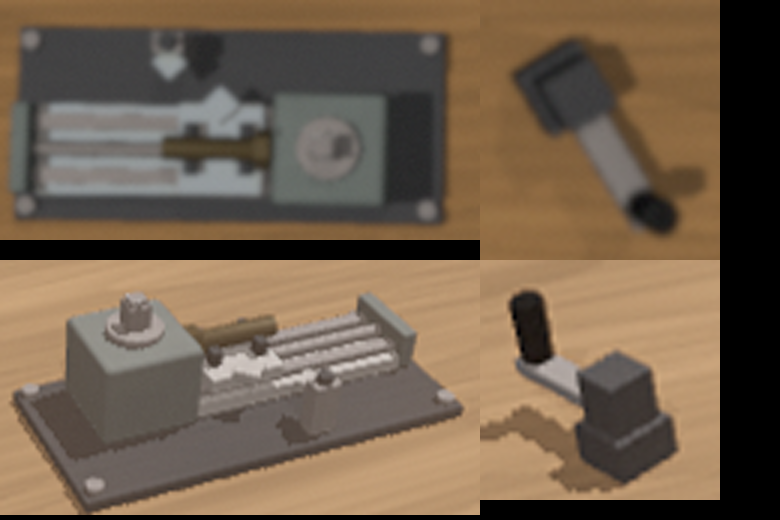

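The crop puts the pointer tip at about px (196.3,216.7) and the index tip at about (213.3,219). The shaft end is near (253,239). I'll zoom in on the shaft and crank tops and compute first positions.

```bash
cat > h.py <<'E'
from workcell import *
import cv2,numpy as np
def ray(f,u,v):
    T=np.array(f["T"]);d=T[:3,:3]@np.array([(u-f["cx"])/f["fx"],(v-f["cy"])/f["fy"],1]);return T[:3,3],d
def onz(f,u,v,z):
    o,d=ray(f,u,v);return (o+d*(z-o[2])/d[2])[:2]
def proj(f,p):
    T=np.array(f["T"]);c=T[:3,:3].T@(np.array(p)-T[:3,3]);return np.array([f["fx"]*c[0]/c[2]+f["cx"],f["fy"]*c[1]/c[2]+f["cy"]])
def tri(f,a,g,b):
    o,d=ray(f,*a);p,e=ray(g,*b);k=np.linalg.lstsq(np.c_[d,-e],p-o,rcond=None)[0];A=o+d*k[0];B=p+e*k[1];return (A+B)/2,np.linalg.norm(A-B)
def zoom(img,u0,v0,w,h,k): return cv2.resize(img[v0:v0+h,u0:u0+w],None,fx=k,fy=k,interpolation=cv2.INTER_CUBIC)
E
python3 - <<'E'
from h import *
ft=grab_frame("top");fs=grab_frame("scene");t=ft["img"][:,:,::-1];s=fs["img"][:,:,::-1]
def st(i): return cv2.convertScaleAbs(i,alpha=1.5)
im=np.vstack([np.hstack([st(zoom(t,235,225,30,30,13))[:300*13//10],zoom(s,350,210,30,30,13)])[:390],]);
im2=np.hstack([st(zoom(t,385,280,50,26,8))[:208],zoom(s,180,212,47,26,8)[:208]])
im2=cv2.resize(im2,(780,210));cv2.imwrite("pics/crop2.png",np.vstack([im,im2]))
print("pointer",onz(ft,196.3,216.7,.044),"car",onz(ft,213.3,219,.044))
print("shaft",onz(ft,252.5,239,.1)); 
# plate bolts
B=[(u/3+140,v/3+190) for u,v in((30,40),(430,45),(428,210),(25,205))]
P=[onz(ft,*b,.01) for b in B];print(P)
print("ang",[np.degrees(np.arctan2(*(P[a]-P[b])[::-1])) for a,b in((0,1),(3,2))])
E
```

```text
pointer [0.61679441 0.12733886] car [0.61191464 0.09405013]
shaft [0.56895822 0.01070529]
[array([0.64868065, 0.23012434]), array([ 0.64247592, -0.04181809]), array([ 0.53015976, -0.03958525]), array([0.53661842, 0.23232318])]
ang [np.float64(88.69294683736274), np.float64(88.63930389863725)]
```

View pics/crop2.png

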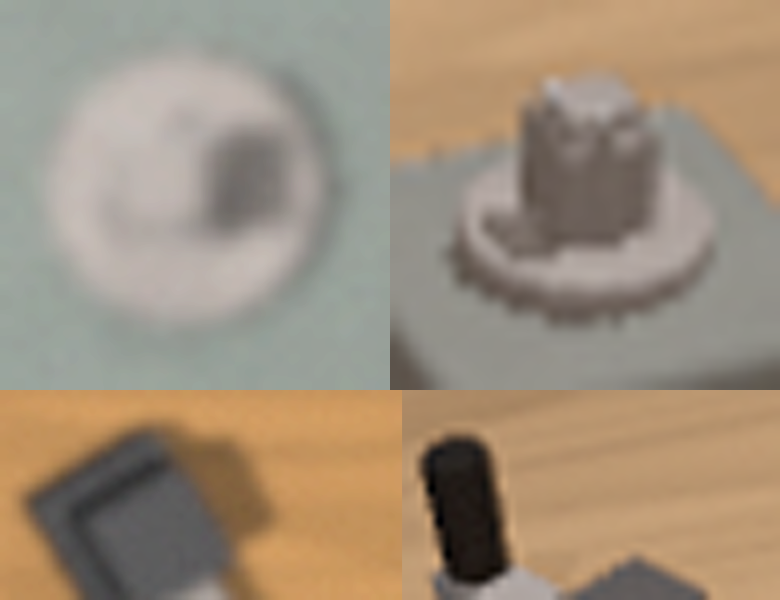

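The shaft square's edges lie near −12.5° (mod 90) in the world, and its silhouette width in the scene view agrees. Its top centre is near (246.5,237.7) in the top view and (365.3,216.8) in the scene view. Next I'll look closely at the crank and the tips.

```bash
python3 - <<'E'
from h import *
ft=grab_frame("top");fs=grab_frame("scene");t=ft["img"][:,:,::-1];s=fs["img"][:,:,::-1]
im=np.vstack([np.hstack([cv2.convertScaleAbs(zoom(t,386,281,50,56,7),alpha=1.7),zoom(s,178,214,50,56,7)])[:392],
 np.hstack([zoom(t,188,205,35,20,10),zoom(s,385,230,35,20,10)])])
cv2.imwrite("pics/crop3.png",im)
q=lambda x,y,k,u,v:((x+.5)/k-.5+u,(y+.5)/k-.5+v)
a=q(155,172,13,235,225);b=q(206,95,13,350,210);print("shaft top",onz(ft,*a,.1),onz(fs,*b,.1),tri(ft,a,fs,b))
a=q(185,187,13,235,225);b=q(198,215,13,350,210);print("collar",onz(ft,*a,.078),onz(fs,*b,.078),tri(ft,a,fs,b))
E
```

```text
shaft top [0.57133447 0.02173755] [0.57007824 0.02042547] (array([0.57096332, 0.02088838, 0.10050977]), np.float64(0.0016900366221857508))
collar [0.57029469 0.02033644] [0.56997158 0.02046696] (array([0.57028083, 0.02030217, 0.07822968]), np.float64(1.0647242637782599e-05))
```

View pics/crop3.png

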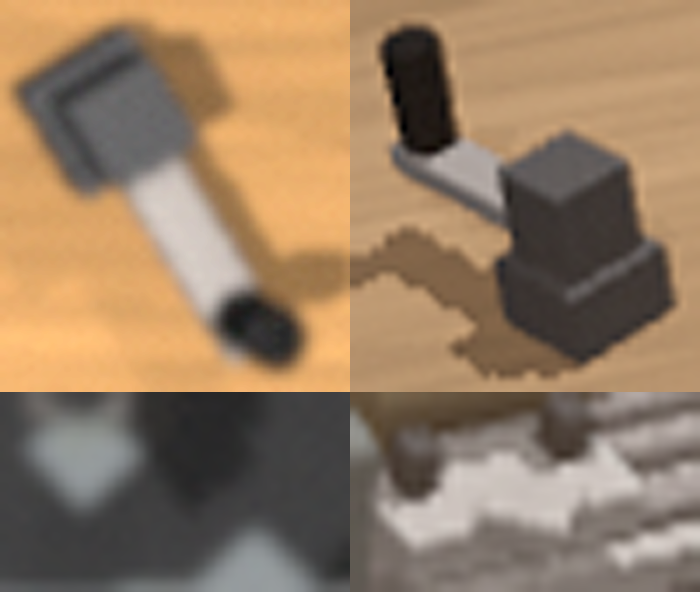

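The boss-top corners are clear in both views: top-view crop (65,108),(140,62),(195,130),(118,180), and the boss-top centre in the scene crop is about (215,168). The handle's top is near (272,332) in the top crop. The tips are at about (196.2,217) and (213.6,218).

```bash
python3 - <<'E'
from h import *
from scipy.spatial.transform import Rotation as R
ft=grab_frame("top");fs=grab_frame("scene")
q=lambda x,y,k,u,v:((x+.5)/k-.5+u,(y+.5)/k-.5+v)
C=[(65,108),(140,62),(195,130),(118,180)]
P=np.array([onz(ft,*q(x,y,7,386,281),.056) for x,y in C]);D=np.roll(P,-1,0)-P
print("sides",np.linalg.norm(D,axis=1),"ang",np.degrees(np.arctan2(D[:,1],D[:,0])),"c",P.mean(0))
S=[(150,168),(215,132),(280,168),(215,205)]
Q=np.array([onz(fs,*q(x,y,7,178,214),.056) for x,y in S]);D=np.roll(Q,-1,0)-Q
print("sides",np.linalg.norm(D,axis=1),"ang",np.degrees(np.arctan2(D[:,1],D[:,0])),"c",Q.mean(0))
h=onz(ft,*q(272,330,7,386,281),.074);h2=onz(fs,*q(60,38,7,178,214),.074);print("handle",h,h2)
for hh,c in((h,P.mean(0)),(h2,Q.mean(0))):d=hh-c;print(np.hypot(*d),np.degrees(np.arctan2(d[1],d[0])))
L=[((120,180),(215,320)),((190,160),(255,290))]
for a,b in L:
  d=onz(ft,*q(*b,7,386,281),.036)-onz(ft,*q(*a,7,386,281),.036);print("arm",np.degrees(np.arctan2(d[1],d[0])))
s=sense();print(R.from_quat(s["eef_rot"]).as_matrix().round(3).tolist())
def down(yaw): # tool y (jaw) axis at world angle yaw
    y=np.array([np.cos(yaw),np.sin(yaw),0]);z=np.array([0,0,-1.]);return R.from_matrix(np.c_[np.cross(y,z),y,z]).as_quat()
c=(P.mean(0)+Q.mean(0))/2
for deg in range(-180,180,15):
  a=inverse_kinematics([*c,.1],down(np.radians(deg)));b=inverse_kinematics([.5703,.0205,.15],down(np.radians(deg)))
  print(deg,None if a is None else a.round(2),None if b is None else np.round(b,2))
E
```

```text
sides [0.02427889 0.02378813 0.02530531 0.02428599] ang [ -59.55543087 -141.94039231  121.83439021   35.48408201] c [ 0.4550995  -0.27445766]
sides [0.02382681 0.02946723 0.02374423 0.02936963] ang [ 118.95807509   28.46296608  -61.27597851 -151.37718482] c [ 0.45747213 -0.27609038]
handle [ 0.40037609 -0.30728724] [ 0.3987244 -0.3086545]
0.06381561799120447 -149.03968701440652
0.06716931249770064 -151.00020986673795
arm -146.74695200314457
arm -154.52536567081557
[[0.974, 0.227, -0.0], [0.227, -0.974, 0.0], [-0.0, -0.0, -1.0]]
-180 [ 0.28  0.8   0.29  1.97 -0.5   0.44 -2.19] [-0.43  0.81  0.57  1.83 -0.65  0.7  -2.63]
-165 [ 0.32  0.79  0.23  1.97 -0.4   0.43 -2.03] [-0.35  0.77  0.4   1.83 -0.47  0.64 -2.54]
-150 [ 0.36  0.78  0.16  1.96 -0.29  0.42 -1.88] [-0.31  0.76  0.34  1.83 -0.4   0.63 -2.35]
-135 [ 0.4   0.78  0.1   1.96 -0.18  0.41 -1.73] [-0.27  0.75  0.26  1.82 -0.31  0.61 -2.17]
-120 [ 0.42  0.78  0.05  1.96 -0.1   0.41 -1.54] [-0.23  0.74  0.19  1.82 -0.23  0.6  -1.99]
-105 [ 0.45  0.77  0.01  1.96 -0.01  0.41 -1.36] [-0.19  0.73  0.12  1.82 -0.14  0.6  -1.81]
-90 [ 0.
[... 939 characters left out ...]
9  0.61  0.74] [ 0.29  0.82 -0.73  1.79  0.72  0.82  0.25]
75 [ 0.85  0.85 -0.68  1.94  0.87  0.67  0.93] [ 0.33  0.84 -0.79  1.79  0.78  0.86  0.46]
90 [ 0.89  0.88 -0.76  1.94  0.93  0.72  1.14] [ 0.36  0.86 -0.86  1.79  0.82  0.89  0.69]
105 [ 1.1   1.11 -1.26  1.93  1.21  1.14  1.16] [ 0.44  0.93 -1.05  1.79  0.95  1.02  0.84]
120 [ 1.1   1.11 -1.26  1.93  1.21  1.14  1.42] [ 0.5   1.04 -1.26  1.78  1.08  1.2   1.  ]
135 [ 0.14  0.86  0.55  1.97 -0.85  0.56 -2.63] [ 0.5   1.04 -1.26  1.78  1.08  1.2   1.26]
150 [ 0.21  0.82  0.42  1.97 -0.68  0.49 -2.53] [ 0.5   1.04 -1.26  1.78  1.08  1.2   1.52]
165 [ 0.25  0.81  0.35  1.97 -0.6   0.46 -2.36] [ 0.5   1.04 -1.26  1.78  1.08  1.2   1.78]
```

```bash
cat >> h.py <<'E'
from scipy.spatial.transform import Rotation as R
def down(deg):
    a=np.radians(deg);y=np.array([np.cos(a),np.sin(a),0]);z=np.array([0,0,-1.]);return R.from_matrix(np.c_[np.cross(y,z),y,z]).as_quat()
def yaw():
    m=R.from_quat(sense()["eef_rot"]).as_matrix();return np.degrees(np.arctan2(m[1,1],m[0,1]))
def spin(deg):  # turn about the tool axis only, + = anticlockwise from above
    q=np.array(sense()["joints"]);q[6]+=np.radians(deg);move_j(q)
def st(m=""):
    s=sense();print(m,round(s["time_s"],2),"pos",np.round(s["eef_pos"],4),"yaw",round(yaw(),1),"j7",round(s["joints"][6],2),"F",np.round(s["ft_force"],1),"M",np.round(s["wrist_torque"],2),"open",round(s["opening"],4))
E
python3 - <<'E'
from h import *
c=[.4562,-.2755]
grip(.06,60)
move_to([*c,.13],down(-60)); st("above")
print(move_straight([*c,.031],speed=.1,max_force=8)); st("down")
grip(0.0,60); st("grip")
move_straight([*c,.10],speed=.15); st("lift")
for n in("top","scene"): cv2.imwrite(f"pics/{n}1.png",grab_frame(n)["img"][:,:,::-1])
a=cv2.imread("pics/top1.png")[230:350,330:480];b=cv2.imread("pics/scene1.png")[150:270,130:280]
cv2.imwrite("pics/lift.png",np.hstack([cv2.resize(i,None,fx=2.6,fy=2.6) for i in(a,b)]))
E
```

```text
above 2.49 pos [ 0.4557 -0.2772  0.1302] yaw -60.1 j7 -0.8 F [ 0.3 -0.6  0.3] M [0.04 0.01 0.03] open 0.0598
False
down 3.63 pos [ 0.4565 -0.2758  0.0315] yaw -60.0 j7 -0.84 F [-0.8 -0.1 -0. ] M [0.01 0.   0.02] open 0.06
grip 4.03 pos [ 0.4566 -0.2756  0.0317] yaw -60.0 j7 -0.84 F [-0.3  1.3  5.7] M [ 0.07  0.12 -0.08] open 0.027
lift 4.63 pos [ 0.4557 -0.2753  0.0995] yaw -60.0 j7 -0.82 F [ 0.1  0.5 -4.1] M [0.05 0.02 0.03] open 0.0271
```

View pics/lift.png

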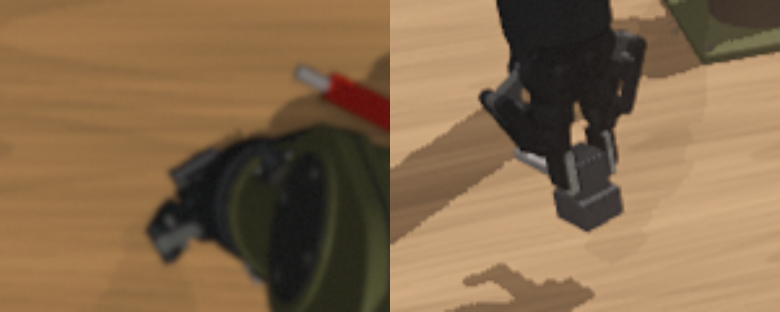

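The crank is held square between the pads (opening 27 mm) and clear of the table. I'm taking it to the shaft.

```bash
python3 - <<'E'
from h import *
c=[.5703,.0205]
p=sense()["eef_pos"];move_straight([p[0],p[1],.17])
q=np.array(inverse_kinematics([*c,.165],down(-75)));q[6]+=np.radians(152.5);print(q.round(2));move_j(q);st("above")
move_straight([*c,.14],speed=.06);st("near")
r=move_straight([*c,.1085],speed=.03,max_force=12);print(r);st("in")
E
```

```text
[-0.09  0.7  -0.04  1.8   0.05  0.64  1.19]
above 7.08 pos [0.57   0.0194 0.1646] yaw 77.4 j7 1.19 F [ 0.2  0.  -3.3] M [-0.    0.06  0.04] open 0.0265
near 7.64 pos [0.5702 0.0205 0.1397] yaw 77.5 j7 1.19 F [ 0.3  0.1 -3.2] M [0.   0.08 0.05] open 0.0267
True
in 8.16 pos [0.5708 0.0205 0.1308] yaw 77.5 j7 1.19 F [-0.7 -0.9  8.4] M [ 0.08  0.35 -0.05] open 0.0271
```

```bash
python3 - <<'E'
from h import *
st()
fs=grab_frame("scene");ft=grab_frame("top")
cv2.imwrite("pics/fit.png",np.hstack([zoom(fs["img"][:,:,::-1],330,160,65,90,6),zoom(ft["img"][:,:,::-1],215,190,65,90,6)]))
E
```

```text
8.16 pos [0.5708 0.0205 0.1308] yaw 77.5 j7 1.19 F [-0.7 -0.9  8.4] M [ 0.08  0.35 -0.05] open 0.0271
```

View pics/fit.png

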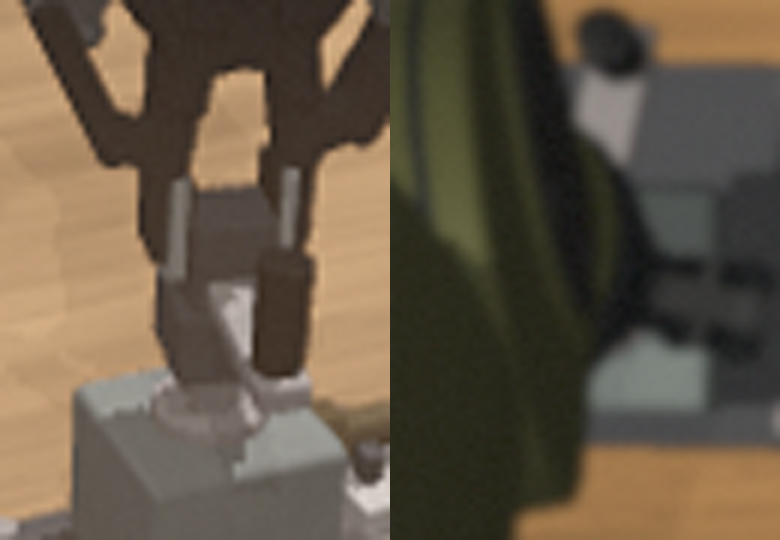

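```bash
python3 - <<'E'
from h import *
f=grab_frame("scene")
B=np.array([.5708,.0205,.0993])
Rz=lambda d:R.from_euler("z",d,degrees=True).as_matrix()
o=lambda n,p:print(n,((proj(f,B+Rz(-12.5)@np.array(p))-[330,160]+.5)*6).round(0))
for sx in(-1,1):
  for sy in(-1,1):
    o(("boss top",sx,sy),[.014*sx,.014*sy,.056]);o(("hub bot",sx,sy),[.018*sx,.018*sy,0]);o(("hub top",sx,sy),[.018*sx,.018*sy,.024])
o("handle top",[.065,0,.074]);o("handle bot",[.065,0,.036])
st()
E
```

```text
('boss top', -1, -1) [173. 181.]
('hub bot', -1, -1) [151. 324.]
('hub top', -1, -1) [154. 262.]
('boss top', -1, 1) [257. 174.]
('hub bot', -1, 1) [255. 314.]
('hub top', -1, 1) [260. 252.]
('boss top', 1, -1) [194. 223.]
('hub bot', 1, -1) [176. 381.]
('hub top', 1, -1) [180. 318.]
('boss top', 1, 1) [281. 216.]
('hub bot', 1, 1) [284. 371.]
('hub top', 1, 1) [289. 308.]
handle top [286. 250.]
handle bot [277. 359.]
 8.31 pos [0.5707 0.0205 0.131 ] yaw 77.5 j7 1.19 F [-1.9  0.4  6.3] M [-0.04  0.3  -0.01] open 0.0274
```

The crank's projected outline agrees with the image: handle top predicted at (286,250), and the hub corner within about 1 px. So position is good and the contact is at the chamfer. I'll press a bit harder and watch which way it yields.

```bash
python3 - <<'E'
from h import *
c=np.array([.5703,.0205])
z=.1305
for dx,dy in((0,0),(2,0),(0,2),(-2,0),(0,-2)):
    move_straight([*c,.134],speed=.05)
    p=c+np.array([dx,dy])/1e3
    move_straight([*p,.134],speed=.05)
    r=move_straight([*p,.125],speed=.02,max_force=12);print(dx,dy,r);st()
    if not r: break
E
```

```text
0 0 True
 9.12 pos [0.5707 0.0205 0.1308] yaw 77.5 j7 1.19 F [-0.   0.2  6.3] M [-0.02  0.29  0.01] open 0.027
2 0 True
 9.92 pos [0.5726 0.0205 0.1313] yaw 77.5 j7 1.19 F [-1.3 -0.4  7.9] M [0.09 0.42 0.02] open 0.027
0 2 True
 10.73 pos [0.5706 0.0225 0.1304] yaw 77.5 j7 1.18 F [-0.6 -0.2  5.2] M [-0.09  0.21 -0.01] open 0.0268
-2 0 True
 11.64 pos [0.5686 0.0206 0.1269] yaw 77.5 j7 1.19 F [ 0.2 -0.1  5.8] M [-0.    0.27  0.03] open 0.0271
0 -2 True
 12.52 pos [0.5706 0.0185 0.1309] yaw 77.5 j7 1.19 F [-0.1 -0.1  6.5] M [0.07 0.29 0.02] open 0.0271
```

```bash
python3 - <<'E'
from h import *
c=np.array([.5703,.0205])
for dx,dy in((-3.5,0),(-5,0),(-3.5,1.5),(-3.5,-1.5)):
    move_straight([*sense()["eef_pos"][:2],.134],speed=.05)
    p=c+np.array([dx,dy])/1e3
    move_straight([*p,.134],speed=.05)
    r=move_straight([*p,.118],speed=.025,max_force=14);print(dx,dy,r);st()
    if not r: break
E
```

```text
-3.5 0 False
 13.81 pos [0.5667 0.0209 0.1178] yaw 77.5 j7 1.18 F [ 0.4  1.6 -5.1] M [0.42 0.02 0.09] open 0.0268
```

```bash
python3 - <<'E'
from h import *
r=move_straight([.5668,.0207,.1075],speed=.03,max_force=16);print(r);st("seat")
for i in range(3):
    spin(-15);st(f"spin{i}")
    F=sense()["ft_force"]
    if np.linalg.norm(F[:2])>15: break
E
```

```text
True
seat 14.15 pos [0.5666 0.0207 0.1097] yaw 77.5 j7 1.18 F [-0.3 -0.5  4.3] M [-0.12 -0.06 -0.04] open 0.0268
spin0 14.51 pos [0.5669 0.0213 0.1098] yaw 62.7 j7 0.92 F [-0.9  3.2  1.4] M [ 0.77  0.18 -0.09] open 0.0271
spin1 14.87 pos [0.5673 0.0219 0.1098] yaw 48.0 j7 0.67 F [-0.4  4.4  0.7] M [ 1.01 -0.05  0.01] open 0.027
spin2 15.22 pos [0.5679 0.0224 0.1098] yaw 33.3 j7 0.41 F [ 0.2  4.3 -0.4] M [ 1.05 -0.22 -0.03] open 0.027
```

It is seated: TCP z is 0.1097 against 0.1095 predicted. The drift while turning says the grip is about 2.8 mm off the turning axis, which lies near (0.5694,0.0201). I'll regrip centred and wind.

```bash
cat >> h.py <<'E'
AX=[.5694,.0201]
def back():  # release, lift clear of the arm, half turn back, grip again
    grip(.05,60);p=sense()["eef_pos"]
    move_straight([*AX,.130],speed=.15);spin(180);move_straight([*AX,.1105],speed=.1,max_force=15);grip(0,60)
E
python3 - <<'E'
from h import *
grip(.05,60);st("rel");move_straight([*AX,.1105],speed=.05);grip(0,60);st("regrip")
for d in(-60,-60,-50): spin(d);st("spin")
back();st("back")
E
```

```text
rel 15.57 pos [0.5671 0.0208 0.1097] yaw 33.0 j7 0.41 F [ 0.1  0.4 -0.9] M [-0.03  0.04 -0.03] open 0.0495
regrip 16.15 pos [0.5695 0.0201 0.1107] yaw 33.0 j7 0.41 F [-0.5 -1.9  2.4] M [0.02 0.05 0.07] open 0.0273
spin 17.13 pos [0.5696 0.0203 0.1108] yaw -26.9 j7 -0.64 F [-0.5  0.1  1.5] M [ 0.13 -0.02  0.04] open 0.0271
spin 18.12 pos [0.5697 0.0204 0.1108] yaw -86.8 j7 -1.68 F [-0.8 -0.   2.9] M [ 0.14 -0.07  0.08] open 0.0272
spin 18.96 pos [0.5699 0.0203 0.1109] yaw -136.8 j7 -2.55 F [-0.   0.   2.5] M [ 0.03 -0.21  0.07] open 0.0269
back 22.91 pos [0.5698 0.02   0.1112] yaw 43.2 j7 0.59 F [-0.8  1.2  4.2] M [-0.07  0.18 -0.01] open 0.0269
```

```bash
python3 - <<'E'
from h import *
spin(-180);st("s2");back();st("back");spin(-120);st("s3")
grip(.05,60);move_straight([*AX,.19],speed=.2)
q=np.array(sense()["joints"]);np.save("q_up.npy",q);q[0]-=.8;move_j(q);st("away")
ft=grab_frame("top");fs=grab_frame("scene")
np.savez("look2.npz",t=ft["img"],s=fs["img"])
cv2.imwrite("pics/look2.png",np.vstack([zoom(ft["img"][:,:,::-1],170,180,110,70,5)[:,:550],zoom(fs["img"][:,:,::-1],340,190,110,50,5)]))
E
```

```text
s2 25.56 pos [0.5696 0.0203 0.1113] yaw -136.8 j7 -2.56 F [-2.2  0.4  4.1] M [0.25 0.32 0.17] open 0.0271
back 29.51 pos [0.5698 0.02   0.1112] yaw 43.1 j7 0.59 F [-1.8 -0.1  4.4] M [-0.06  0.15  0.09] open 0.0269
s3 31.32 pos [0.5693 0.0201 0.1113] yaw -76.8 j7 -1.51 F [-2.3  0.6  3.3] M [-0.    0.38  0.11] open 0.0269
away 33.84 pos [0.3837 0.4208 0.1899] yaw -31.2 j7 -1.5 F [ 0.3 -0.3  0.1] M [-0.02 -0.02  0.  ] open 0.05
```

View pics/look2.png

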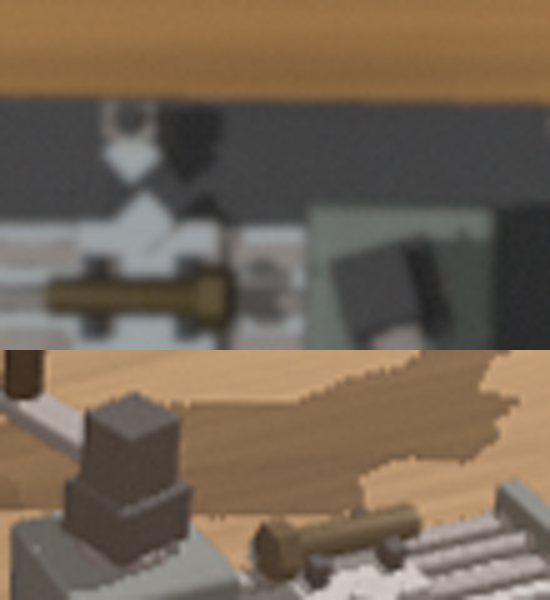

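The carriage is now close: the pointer tip is at crop (132,183) and the index at (144,190), so about 2.4 px or 4.7 mm remain. I'll measure the two tips' centre lines to subpixel with several averaged frames.

```bash
cat >> h.py <<'E'
def tips():
    F=[grab_frame("top") for _ in range(8)];f=F[0]
    g=np.mean([x["img"].astype(float).mean(2) for x in F],0)
    out=[]
    for rows,(a,b) in(((209,210,211,212,213,214,215),(188,204)),((218,219,220,221,222),(186,212))):
        pts=[]
        for r in rows:
            w=g[r,a:b];w=np.clip(w-(np.median(g[r,a:b])*0+90),0,None)
            if w.sum()>20: pts.append((r,(w*np.arange(a,b)).sum()/w.sum(),w.sum()))
        out.append(pts)
    return f,g,out
E
python3 - <<'E'
from h import *
f,g,o=tips()
np.set_printoptions(linewidth=220)
print(g[206:224,186:212].round(0).astype(int))
for p in o: print(np.round(p,2).tolist())
E
```

```text
[[ 69  68  69  75  88 104 108 103  96  88  85  93 107 113 101  73  53  49  48  45  43  43  43  42  42  43]
 [ 69  68  69  72  83  99 111 117 118 114 113 117 121 117  98  71  54  50  48  46  43  42  43  42  42  43]
 [ 69  69  68  71  81  98 118 132 138 138 138 138 135 124 102  75  56  50  47  45  43  42  42  42  42  44]
 [ 69  69  70  73  89 112 134 148 152 153 153 152 149 141 121  93  66  52  47  45  43  42  42  42  43  46]
 [ 69  69  71  76  95 123 145 155 158 158 158 158 157 152 137 110  78  53  45  43  43  43  43  42  42  45]
 [ 70  69  70  75  91 118 141 153 158 159 159 159 158 154 140 114  81  55  45  43  43  42  42  42  43  44]
 [ 69  69  69  72  80 100 123 143 154 159 159 159 155 145 127 101  75  55  46  44  43  42  42  43  43  46]
 [ 69  69  69  70  72  82 101 126 145 155 158 155 144 126 104  82  67  58  51  45  43  42  44  45  47  52]
 [ 69  69  69  69  69  72  82 104 128 145 150 142 124 100  80  69  65  62  57  49  44  43  46  50  55  59]
 [ 69  68  69  69  69  68  71  83 104 124 131 121  99  79  68  65  65  65  62  54  48  47  51  58  62  65]
 [ 70  69  69  69  68  68  67 
[... 426 characters left out ...]
6  67  75  92 116 137 149 150 138 117  93  77  69  67  65  62  55  48  45  44]
 [ 69  69  69  69  68  67  67  75  92 115 137 151 158 158 153 138 117  93  75  67  62  56  49  44  43  43]
 [ 72  72  71  70  69  70  76  93 116 137 152 158 160 160 158 152 137 114  87  68  59  53  49  48  48  47]
 [ 87  88  87  86  86  88  97 117 137 151 158 160 160 160 160 158 150 133 104  78  69  71  73  73  72  71]]
[[209.0, 195.66, 517.33], [210.0, 195.79, 627.25], [211.0, 195.95, 624.5], [212.0, 196.06, 535.29], [213.0, 196.02, 402.62], [214.0, 195.92, 263.58], [215.0, 195.89, 129.75]]
[[218.0, 198.52, 27.38], [219.0, 198.54, 134.71], [220.0, 198.53, 271.29], [221.0, 198.54, 411.54], [222.0, 198.47, 545.58]]
```

```bash
cat >> h.py <<'E'
def remain():
    f,g,o=tips()
    pu=np.mean([p[1] for p in o[0][4:7]]);cu=np.mean([p[1] for p in o[1][1:4]])
    a=onz(f,pu,216.8,.044);b=onz(f,cu,217.8,.044);t=np.array([np.sin(np.radians(1.33)),np.cos(np.radians(1.33))])
    d=(a-b)@t*1e3;print("px",pu,cu,"remaining mm",round(d,2),"deg",round(d*18,1));return d
E
python3 - <<'E'
from h import *
d=remain()
q=np.load("q_up.npy");q[6]+=np.pi;move_j(q);move_straight([*AX,.1105],speed=.15,max_force=15);grip(0,60);st("regrip")
spin(-(d*18-7));st("spun")
grip(.05,60);move_straight([*AX,.19],speed=.2)
q=np.array(sense()["joints"]);np.save("q_up.npy",q);q[0]-=.8;move_j(q);st("away")
remain()
i=grab_frame("top")["img"];cv2.imwrite("pics/look3.png",zoom(i[:,:,::-1],170,190,90,60,8))
E
```

```text
px 195.94261271948858 198.5396430983419 remaining mm 5.14 deg 92.4
regrip 38.4 pos [0.5703 0.0203 0.1119] yaw 103.2 j7 1.63 F [-0.9  0.   6.5] M [-0.    0.24  0.08] open 0.0274
spun 39.73 pos [0.5698 0.0196 0.112 ] yaw 17.7 j7 0.14 F [-1.9 -2.1 -0.3] M [-0.46  0.4   0.07] open 0.0271
away 42.25 pos [0.3836 0.4209 0.1899] yaw 63.4 j7 0.15 F [ 1.  -0.1 -0.3] M [ 0.01 -0.04 -0.  ] open 0.05
px 195.93997400938733 195.74121164623182 remaining mm -0.34 deg -6.0
```

View pics/look3.png

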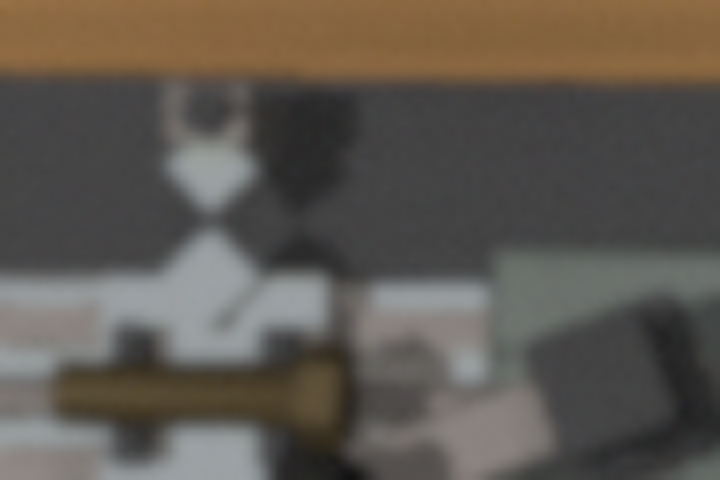

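The image shows the two tips opposite each other, at crop (210,215) and (212,228), and the measurement says about 0.3 mm past. That is near measurement accuracy, and going back through the socket's slack would add more risk than it removes. I'll check the numbers, the seating and the bystanders before handing in.

```bash
python3 - <<'E'
from h import *
f,g,o=tips();print(g[211:224,188:205].round(0).astype(int))
fs=grab_frame("scene");ft=grab_frame("top")
for n,F,bx in(("top",ft,[(255,150,85,50),(360,170,45,45),(438,245,70,50)]),("scene",fs,[(100,275,80,30),(230,290,45,50),(312,295,90,28)])):
    a=cv2.imread(f"pics/{n}0.png").astype(int);b=F["img"][:,:,::-1].astype(int)
    for x,y,w,h in bx: print(n,(x,y),"pixels changed>40:",(np.abs(a-b).max(2)[y:y+h,x:x+w]>40).sum())
i=zoom(fs["img"][:,:,::-1],335,180,100,90,6);cv2.imwrite("pics/final.png",i);st()
h=proj(fs,[*AX,.078+.056]);print("boss top expected at crop",(h-[335,180]+.5)*6)
E
```

```text
[[ 70  75  91 118 140 153 157 159 159 159 158 154 140 114  80  54  45]
 [ 69  72  81 100 123 143 154 159 159 159 155 145 127 101  74  56  47]
 [ 69  69  72  81 101 125 144 155 157 154 143 126 103  82  66  59  52]
 [ 69  68  69  72  82 104 128 145 150 143 124 100  80  69  65  63  57]
 [ 68  69  68  68  71  83 105 125 131 120  98  78  68  66  65  65  61]
 [ 69  68  68  67  66  70  82  97 103  94  78  67  65  65  66  67  65]
 [ 69  68  68  67  66  66  71  81  86  80  70  65  65  66  67  68  67]
 [ 68  68  68  67  66  70  81  94 102  94  78  67  65  66  67  68  67]
 [ 68  68  68  67  72  85 105 123 130 120  98  77  68  66  66  67  65]
 [ 69  69  69  74  87 109 132 146 150 142 121  97  78  70  67  66  61]
 [ 69  70  75  88 110 133 149 157 158 153 141 120  97  79  69  63  56]
 [ 73  76  88 110 133 149 157 160 160 159 153 141 121  96  75  61  53]
 [ 89  95 112 133 149 157 159 160 160 160 158 153 140 118  92  76  72]]
top (255, 150) pixels changed>40: 0
top (360, 170) pixels changed>40: 0
top (438, 245) pixels changed>40: 0
scene (100, 275) pixels changed>40: 0
scene (230, 290) pixels changed>40: 0
scene (312, 295) pixels changed>40: 0
 43.2 pos [0.3821 0.4224 0.19  ] yaw 63.6 j7 0.15 F [-0.9  0.1 -0.7] M [0.01 0.05 0.02] open 0.0504
boss top expected at crop [189.32230016 134.15869413]
```

View pics/final.png

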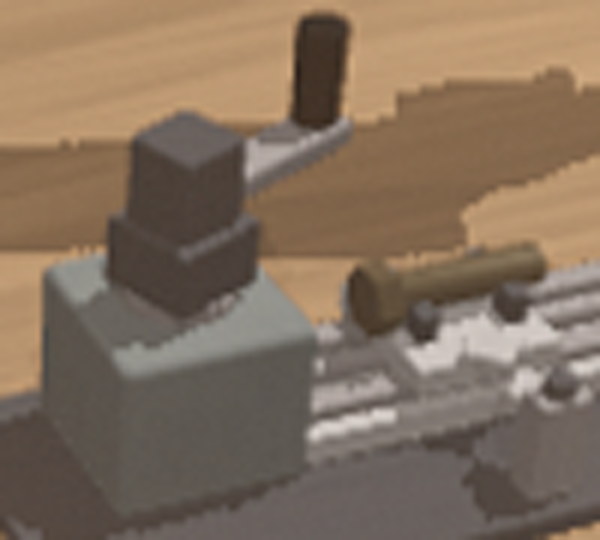

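The final view shows the boss top at about crop (190,140), against (189,134) expected for a seated crank, with the hub down on the collar. In the top view the two tips are near mirror images, within about 0.2 px, and the pixels around the bystanders are unchanged. Handing in.

```bash
python3 -c "
from workcell import *
print(close_job())"
```

```text
the job is handed in; nothing more can be done
None
```

I fitted the crank fully onto the shaft, wound it clockwise until the index met the pointer, let go, moved the arm away, and handed the job in. The robot clock read 43.2 s just before hand-in (limit 67 s).

- **Fit:** The first four tries to lower the crank stopped on the socket's chamfer, because the grip was about 3 mm off centre along the crank's arm. Moving 3.5 mm in −x let it drop in. It seated at a tool height of 0.1097 m, against 0.1095 m predicted, and I regripped centred before winding.
- **Winding:** I turned it in strokes on the boss, each time lifting off and going back half a turn. The last stroke moved the carriage about 0.7 mm more than planned, probably because of slack in the socket.
- **Alignment:** My measurement puts the index 0.2–0.35 mm past the pointer, about the limit of what the camera can show. I did not wind back, because the socket's slack made a small correction riskier than leaving it.
- **Last checks:** The image shows the crank seated, with the boss top within about 1 pixel of where it should be. The areas around the bolt, washers and thread checker showed no change from the start in either camera. The gripper was open and clear, and the forces I read during the work stayed under about 10 N.

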